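# Load a roll of paper tape on its spindle

### The job

Load the wide roll of paper tape on the dispenser: stand it in the bed between the two cheeks and let go, then bring the spindle in from the stand's right side and thread it through the right cheek, the roll's core and the left cheek until its collar sits home against the right cheek, and let go. The left cheek is seldom in line, so feel the tapered nose into its hole and never force the spindle. Leave the narrow roll in its tray.

Things in the scene. Friction and masses are not known exactly. Their poses are not given: they have to be found in the camera images.
- stand: The tape dispenser, fixed to the table: beech base 170 x 132 x 12 mm with two upright plywood cheeks across it (60 wide, 6 thick, top 76 mm up), 68 mm apart. Origin: under the base, midway between the cheeks. z up; y = line of the holes, from right cheek to left cheek; x away from the robot at yaw 0. A tear bar, 46 mm high, stands at x = -79 mm.
- bed (a point): Middle of the roll's bed, between the cheeks, 19.5 mm above the table. Axes as the stand. Bed: two rails along y, 60 mm long, tops at this height, inner edges at x = +-18 mm, outer at +-26 mm; the wide roll standing on them has its centre 24 mm above this point.
- right_hole (a point): Centre of the hole at the right cheek's outer face (y = -40 mm, 54 mm up in the stand; axes as the stand). The hole is 17.2 mm wide, countersunk 1 mm on this side, and goes through the 6 mm cheek. The collar seats on this face.
- left_face (a point): Point on the right hole's axis at the left cheek's inner face (y = +34 mm, 54 mm up in the stand). It is NOT the left hole: that cheek is screwed down through slots, very stiff to shift, and its hole (same size, exact height, countersunk inside) stands anywhere from -9 to +9 mm off this point along the stand's x; not measured. The spindle may run that much askew through both holes.
- wide_roll_center (a point): Centre of the wide roll of brown paper tape: 60 mm across, 60 mm wide, core 30 mm, about 0.12 kg. It stands on its rim on the edges of a narrow wooden tray (48 x 140 mm, 24 mm high), centre 48 mm above the table. Its y is the core's axis, level.
- narrow_roll_center (a point): Centre of the narrow roll: also 60 mm across but 24 mm wide. It stands beside the wide roll in the same tray (centres 62 mm apart along the tray); which end is which changes. To be left there.
- spindle_grip (a point): Centre of the spindle's wooden grip (24 x 24 mm across, 46 long), on its axis; y runs from grip to nose. 0.1 kg. It lies level in two notches of a wooden brush rest, axis 45 mm above the table, the grip overhanging freely; the notched bars (8 mm thick, 47 mm high) cross under it at y = 36 and 100 mm. A brush lies on the same rest 65 mm to its +x side.
- spindle_collar (a point): Centre of the collar's face (28 mm across) that meets the right cheek: 27 mm from the grip's centre along the spindle's y. From here a 16 mm round aluminium bar runs 88 mm to the nose.
- spindle_nose (a point): Tip of the nose, 131 mm from the grip's centre: the last 16 mm taper evenly from 16 mm to 4 mm across. Passing through the core, the nose lifts the roll about 3 mm off the bed and it then hangs on the spindle.
Mind the look-alikes: they are no part of the job. Of the things shaped like the part that bears spindle_grip, the aluminium one is meant.

How it is judged (in metres and radians):
On the way, in this order (a step that is already met when the one before it is completed fails the run):
1. the wide roll stands in the bed between the cheeks, released (x of wide_roll_center in the frame of stand between -0.006 and 0.006 m and y of wide_roll_center in the frame of stand between -0.006 and 0.006 m and z of wide_roll_center in the frame of stand below 0.0465 m and contact force between the fingers and wide_roll below 0.1 N), for 0.2 s.
2. the spindle's nose is through the right cheek and inside the roll's core (y of spindle_nose in the frame of stand above -0.02 m and x of spindle_nose in the frame of stand between -0.012 and 0.012 m and z of spindle_nose in the frame of stand between 0.044 and 0.064 m), for 0.1 s.
At the end, for the whole second after the job is handed in: Spindle through both cheeks and the core: collar within 2 mm of the right cheek (4 sideways), nose out beyond the left (16 sideways, 4 in height of the right hole's line); roll hanging on it, centre within 6 mm of the middle, 10 sideways, 44.5 to 51 mm up; all released and at rest (y of spindle_collar in the frame of stand above -0.042 m and x of spindle_collar in the frame of stand between -0.004 and 0.004 m and y of spindle_nose in the frame of stand above 0.055 m and x of spindle_nose in the frame of stand between -0.016 and 0.016 m and z of spindle_nose in the frame of stand between 0.05 and 0.058 m and x of wide_roll_center in the frame of stand between -0.01 and 0.01 m and y of wide_roll_center in the frame of stand between -0.006 and 0.006 m and z of wide_roll_center in the frame of stand between 0.0445 and 0.051 m and linear speed of spindle below 0.02 m/s and linear speed of wide_roll below 0.03 m/s); the robot touches nothing.
It fails at once if the spindle is forced: it bears on the dispenser with more than 60 N (a push of about 20 N on the wedged nose) (contact force between spindle and stand above 60 N).
It fails at once if the narrow roll is moved from its place by more than 20 mm (distance of narrow_roll_center from where it was at the start of the episode above 0.02 m).
It also fails if it takes over 72 s, if anything falls off the work surface, if the arm or the gripper's body presses on something with over 40 N, if the wrist force passes 120 N, or if a joint passes its speed limit or range.

### The arm

A 7-joint arm with a two-finger parallel gripper is mounted at the origin on the work surface. World frame = base frame: x ahead of the robot, y to its left, z up, the work surface at z = 0. Lengths are in m, angles in degrees, forces in N, time in s.
With the tool pointing down it reaches from about 0.425 to 0.875 m from the base axis. Payload 4.7 kg.
Tool frame: the origin (TCP) lies on the mounting face of the last link; the fingertips stand 182 mm ahead of it and the grasp point (between the pads) lies 164 mm ahead of it; z points along the fingers, x is the direction in which the jaws open and shut, and the axes are right-handed (so a half turn about z gives the same grasp; the last joint's range is limited). The gripper opens to 87 mm and grips with 3 to 60 N. Pads are 19 mm wide; open, the fingers measure 117 mm over their backs; the gripper's body (75 mm by 190 mm) begins 51 mm behind the grasp point.
Start: joints at [75.579, 18.392, -4.016, 83.108, 1.295, 78.541, -3.26], TCP at [0.171, -0.627, 0.405] pointing down, gripper open.
Joint ranges: [-163.93, 163.93], [-17.29, 119.83], [-79.2, 71.16], [3.27, 140.29], [-89.18, 269.18], [5.43, 117.66], [-154.24, 154.24]. Speed limits (degrees/s): [147.25, 147.25, 180, 180, 180, 180, 180].

### API

Orientations are given as [roll, pitch, yaw] about the fixed x, y, z axes, in that order (R = Rz(yaw) Ry(pitch) Rx(roll)).
In Python, from cell import status, cams, env, outline_of, landmark_of gives the robot as it stands. The module is installed in compiled form; this text tells all that it offers.
- The arm moves only by the tool jog_arm, never from a script. Its argument "rows" is a list of rows, each a list of 7 numbers: the closure, from 0 (fully open) to 1 (shut), then the shift along the tool's x, y, z in m, then the turn, a rotation vector about the tool's x, y, z in degrees. A call has 1 to 12 rows; each row shifts and turns the commanded pose from where the row before left it, along the tool's axes as they then stand; what a row does not reach is not made up. A row lasts 1/12 s, in which the tool goes at most 41.7 mm and 7.16 degrees, less where a joint would pass 70% of its speed; a pose out of reach is approached as far as the arm can. A call with a gripper value outside its range is refused whole. The fingers move at their own pace and stop on an object; "grip_force" is the grip in N (left out, the last holds). Time passes only in rows, so rows that do not move let the fingers close. It gives the time, the measured TCP pose, the force and the opening at its end, in the units of the state.
- status.get_obs(): the state, without advancing time (a new reading comes with each control period).
- cams.read_camera(name): name is "side" or "top" or "wrist"; returns (picture, depth): 400x640x3 uint8, red, green, blue; 400x640 float32, m along the optical axis (not along the pixel's ray), 0 where there is no reading.
- cams.camera_params(name): a dict with "vfov" (degrees; the focal length in pixels is half the picture's height over the tangent of half this angle, whatever the lens; pixels are square), "cx", "cy" (the principal point, pixels), "eye" and "attitude" of the camera in the world. Camera axes: x right, y up, looking along -z (the intrinsics and any distortion apply to the point x, -y, -z); pixel columns grow to the right and rows downward; lengths in m; the calibration is good to about 2 mm. A picture is of the moment at which its call begins: read the wrist's pose just before it. camera_params takes no time and is no camera call; for the wrist camera it gives the pose at the moment of the call.
- env.sign_off(): hands the job in, once; it reports no verdict.
Trained networks look in the newest picture that a camera, given by its name, has taken for a name from the list of things; names that differ only in an ending like _2 or _b are one class to them, and where a whole thing is asked for, a point or a joint stands for the part that bears it (a point fixed in the world has none). Each returns a list of dicts, best first, with "conf" (0 to 1); they miss things now and then, are a little off and sometimes report something else, mostly with a low value. They report only what shows in the picture. A call takes as long as a camera call. They do not tell look-alikes from the thing itself.
- outline_of(camera, name): "pixels" (400x640 bool, what is visible of it) and "box" ([left, top, right, bottom] in pixels, round what is visible of it).
- landmark_of(camera, name): "position" ([row, column] in pixels: a listed point, or the origin of a listed thing).
The state is a dict: "time_s": time; "qpos": joint angles; "joint_velocities": joint speeds; "effort": joint torques, N m; "tool_pos": TCP position; "tool_rot": TCP orientation; "force": force on the tool from outside, world axes, zero at the start; "wrist_torque": the same for the moment, N m; "grip_width": finger opening in m.
Only numpy, scipy, OpenCV 4.12 (cv2) and the standard library are available. Lean on these libraries where they do the work, as an engineer would, in place of code of your own. Each camera call takes 0.05 s, during which the arm holds its last target. There are 200 camera calls.

## Working session

There is one attempt and no reset: what is moved stays moved. The work goes in short steps, Python scripts to look and compute and a tool call to move; the robot and the scene stay as the last step left them, time stands still between calls to the robot, and variables do not carry over. Pictures are saved under pics/ and viewed, about 8 in all and at most 12, crops included, and the job is handed in when it is done.

Besides the shell and the picture viewer there is one more tool, called after "Emit:" as name([rows], argument=value, ...), one row to a line, values as JSON. jog_arm: Moves the arm, as the interface text tells. Its arguments: {"type":"object","properties":{"rows":{"type":"array"},"grip_force":{"type":"number"}},"required":["rows"]}

```bash
mkdir -p pics; cat > h.py <<'E'
import numpy as np, cv2
from scipy.spatial.transform import Rotation as R
from cell import status, cams, env, outline_of, landmark_of
def shot(n,name=None):
    p=cams.camera_params(n); im,d=cams.read_camera(n)
    if name: cv2.imwrite('pics/'+name+'.png',im[:,:,::-1])
    return p,im,d
E
python3 - <<'E'
from h import *
for n in('top','side'):
    p,im,d=shot(n,n+'0'); print(n,p)
    for k in('stand','bed','right_hole','left_face','wide_roll_center','narrow_roll_center','spindle_grip','spindle_collar','spindle_nose'):
        print(k,[(np.round(a['position'],1).tolist(),round(a['conf'],2)) for a in landmark_of(n,k)[:3]])
print(status.get_obs())
a=cv2.imread('pics/top0.png');b=cv2.imread('pics/side0.png')
E
```

```text
top {'vfov': 52.07068453641645, 'cx': 317.7992165529733, 'cy': 205.7546627774854, 'eye': array([0.25869179, 0.04415084, 1.1013428 ]), 'attitude': array([ 10.28719138,   1.2623106 , -91.6064064 ])}
stand [([172.4, 287.5], 0.82), ([174.4, 440.4], 0.51)]
bed [([173.5, 286.1], 0.84)]
right_hole [([166.5, 302.5], 0.74)]
left_face [([169.0, 270.3], 0.7)]
wide_roll_center [([164.7, 194.3], 0.88)]
narrow_roll_center [([166.5, 223.7], 0.86)]
spindle_grip [([174.7, 452.2], 0.92), ([275.2, 264.8], 0.89), ([258.8, 439.3], 0.68)]
spindle_collar [([259.6, 268.2], 0.98), ([250.2, 440.4], 0.58)]
spindle_nose [([225.5, 273.6], 0.84), ([177.5, 284.6], 0.65), ([174.1, 402.5], 0.62)]
side {'vfov': 53.19492054946211, 'cx': 316.50745607737184, 'cy': 202.7103593743218, 'eye': array([ 0.27130567, -0.75243771,  0.56104655]), 'attitude': array([ 58.17533588,  -0.45104469, -12.64903959])}
stand [([195.6, 343.5], 0.61)]
bed [([191.4, 342.4], 0.77)]
right_hole [([187.1, 344.5], 0.74)]
left_face [([176.0, 338.4], 0.95), ([198.3, 344.0], 0.4)]
wide_roll_center [([142.0, 333.0], 0.62), ([197.3, 344.7], 0.6)]
narrow
[... 312 characters left out ...]
], 0.76)]
{'time_s': 1.0, 'qpos': array([75.57603419, 18.39117157, -4.01643316, 83.10448857,  1.29702974,
       78.54052078, -3.26057465]), 'joint_velocities': array([ 0.01819434, -0.04046323, -0.03096181,  0.00663692, -0.0154623 ,
        0.06138463, -0.04627966]), 'effort': array([-2.93080857e-04, -4.91107643e+01, -4.03171582e-01, -3.12772572e+01,
       -6.35042251e-02,  3.36942030e-02,  4.31523267e-05]), 'tool_pos': array([ 0.17075415, -0.62719184,  0.40482199]), 'tool_rot': array([ 1.79995560e+02, -9.06079013e-03, -7.47671609e+01]), 'force': array([-0.18332331,  0.61233783,  0.17478532]), 'wrist_torque': array([-0.00219907,  0.0609085 , -0.05009991]), 'grip_width': 0.08728580035000306}
```

View pictures.

View pics/top0.png

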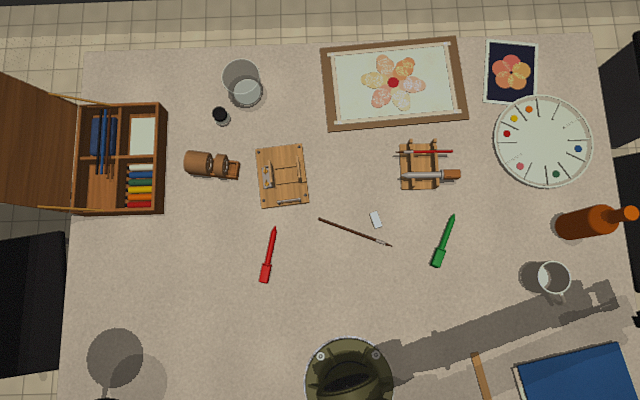

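View pics/side0.png

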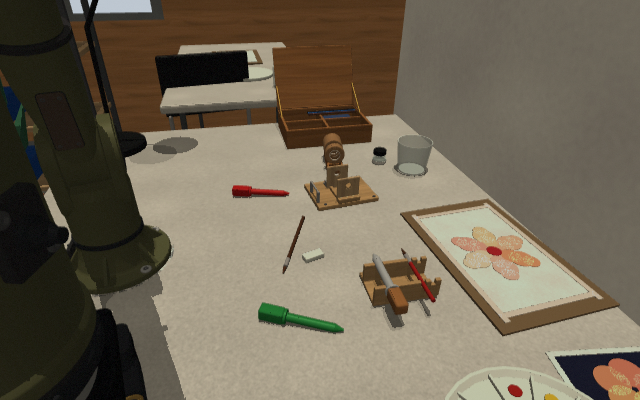

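```bash
cat >> h.py <<'E'
def ray(p,rc):
    f=200/np.tan(np.radians(p['vfov'])/2)
    v=np.array([(rc[1]-p['cx'])/f,-(rc[0]-p['cy'])/f,-1.])
    return R.from_euler('xyz',p['attitude'],degrees=True).as_matrix()@v
def onz(p,rc,z):
    v=ray(p,rc); e=np.array(p['eye']); return e+v*(z-e[2])/v[2]
def cloud(p,d):
    r,c=np.mgrid[0:400,0:640]; f=200/np.tan(np.radians(p['vfov'])/2)
    v=np.stack([(c-p['cx'])/f*d,-(r-p['cy'])/f*d,-d],-1)
    return v@R.from_euler('xyz',p['attitude'],degrees=True).as_matrix().T+np.array(p['eye'])
E
python3 - <<'E'
from h import *
p,im,d=shot('top')
for n,rc,z in [('stand',(172.4,287.5),0),('bed',(173.5,286.1),.0195),('rh',(166.5,302.5),.054),('lf',(169,270.3),.054),('wide',(164.7,194.3),.048),('nar',(166.5,223.7),.048),('grip',(174.7,452.2),.045),('nose',(174.1,402.5),.045)]:
    print(n,onz(p,rc,z).round(4))
P=cloud(p,d)
for n,(r,c) in dict(roll=(162,197),rollr=(162,222),grip=(174,452),bar=(175,425),table=(230,330),nose=(174,405)).items(): print(n,d[r,c],P[r,c].round(3))
print(cams.camera_params('wrist'))
cv2.imwrite('pics/topc.png',cv2.resize(im[120:220,170:480,::-1],None,fx=2.5,fy=2.5,interpolation=cv2.INTER_CUBIC))
E
```

```text
stand [0.5561 0.1444 0.    ]
bed [0.5479 0.1465 0.0195]
rh [0.5563 0.0994 0.054 ]
lf [0.5524 0.185  0.054 ]
wide [0.573 0.39  0.048]
nar [0.5653 0.3107 0.048 ]
grip [ 0.523 -0.295  0.045]
nose [ 0.529  -0.1646  0.045 ]
roll 1.0653253 [0.57  0.372 0.081]
rollr 1.0701826 [0.57  0.309 0.075]
grip 1.0678132 [ 0.522 -0.29   0.058]
bar 1.0718277 [ 0.522 -0.221  0.055]
table 1.1077434 [ 0.392  0.032 -0.001]
nose 1.0743893 [ 0.527 -0.169  0.054]
{'vfov': 71.9135153414158, 'cx': 320.50625099695844, 'cy': 198.97923755544028, 'eye': array([ 0.23658406, -0.60936091,  0.38431271]), 'attitude': array([-1.47609060e+01, -2.61170731e-02, -7.47231429e+01])}
```

View pics/topc.png

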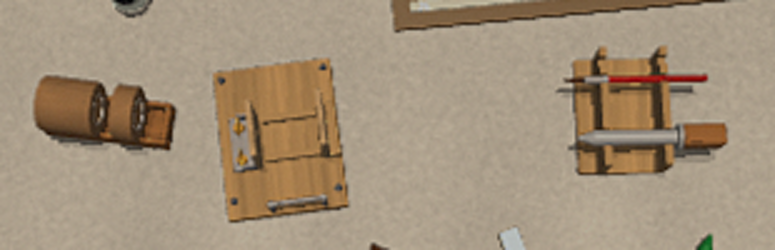

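Emit:
jog_arm([
  [0, 0, -0.02, 0, 0, 0, 0],
  [0, 0, -0.02, 0, 0, 0, -6.65],
  [0, 0, 0, 0, 0, 0, -6.65],
  [0, 0, 0, 0, 0, 0, -6.65],
  [0, 0, 0, 0, 0, 0, -6.65],
  [0, 0, 0, 0, 0, 0, -6.65],
  [0, 0, 0, 0, 0, 0, -6.65],
  [0, 0, 0, 0, 0, 0, -6.65],
  [0, 0, 0, 0, 0, 0, -6.65],
  [0, 0, 0, 0, 0, 0, -6.65],
  [0, 0, 0, 0, 0, 0, -6.65],
  [0, 0, 0, 0, 0, 0, -6.65],
])

```text
time_s: 2.05
tool_pos: [0.2093, -0.6167, 0.4048]
tool_rot: [180.0, -0.0, -1.3]
force: [0.4, 0.3, 0.5]
grip_width: 0.087
```

Emit:
jog_arm([
  [0, 0.02, -0.034, 0, 0, 0, -0.5],
  [0, 0.02, -0.034, 0, 0, 0, -0.5],
  [0, 0.02, -0.034, 0, 0, 0, -0.5],
  [0, 0.02, -0.034, 0, 0, 0, -0.5],
  [0, 0.02, -0.034, 0, 0, 0, -0.5],
  [0, 0.02, -0.034, 0, 0, 0, -0.5],
  [0, 0.02, -0.034, 0, 0, 0, -0.5],
  [0, 0.02, -0.034, 0, 0, 0, -0.5],
  [0, 0.02, -0.034, 0, 0, 0, -0.5],
  [0, 0.02, -0.034, 0, 0, 0, -0.5],
  [0, 0.02, -0.034, 0, 0, 0, -0.5],
  [0, 0.02, -0.034, 0, 0, 0, -0.5],
])

```text
time_s: 3.05
tool_pos: [0.4416, -0.2023, 0.4051]
tool_rot: [179.9, -0.0, 4.4]
force: [0.5, -0.6, 0.6]
grip_width: 0.087
```

Emit:
jog_arm([
  [0, 0.011, -0.036, 0.01, 0, 0, 0],
  [0, 0.011, -0.036, 0.01, 0, 0, 0],
  [0, 0.011, -0.036, 0.01, 0, 0, 0],
  [0, 0.011, -0.036, 0.01, 0, 0, 0],
  [0, 0.011, -0.036, 0.01, 0, 0, 0],
  [0, 0.011, -0.036, 0.01, 0, 0, 0],
  [0, 0.011, -0.036, 0.01, 0, 0, 0],
  [0, 0.011, -0.036, 0.01, 0, 0, 0],
  [0, 0, 0, 0, 0, 0, 0],
  [0, 0, 0, 0, 0, 0, 0],
])

```text
time_s: 3.88
tool_pos: [0.5065, 0.0923, 0.3243]
tool_rot: [-179.9, 0.1, 4.7]
force: [-0.1, 0.1, -0.6]
grip_width: 0.0873
```

```bash
python3 - <<'E'
from h import *
o=status.get_obs();print(o['time_s'],o['tool_pos'],o['tool_rot'])
p,im,d=shot('wrist','w1'); np.savez('w1.npz',d=d,**p); print(p)
for k,z in [('stand',0),('bed',.0195),('right_hole',.054),('left_face',.054)]:
    for a in landmark_of('wrist',k)[:2]: print(k,a['conf'],a['position'],onz(p,a['position'],z).round(4))
E
```

```text
3.8833 [0.50646288 0.09227641 0.32428847] [-1.79916387e+02  6.59114944e-02  4.71319805e+00]
{'vfov': 71.9135153414158, 'cx': 320.50625099695844, 'cy': 198.97923755544028, 'eye': array([0.49969429, 0.16102682, 0.30393127]), 'attitude': array([-14.68688855,   0.06920615,   4.75819051])}
stand 0.68 [145.2, 360.2] [0.5438 0.1452 0.    ]
bed 0.64 [141.4, 366.6] [0.547  0.1506 0.0195]
right_hole 0.73 [188.5, 369.5] [0.5493 0.1095 0.054 ]
left_face 0.95 [102.8, 374.9] [0.5443 0.1847 0.054 ]
```

View pics/w1.png

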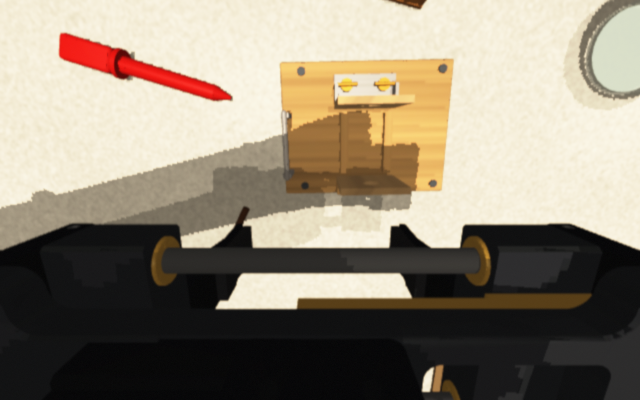

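```bash
python3 - <<'E'
from h import *
q=np.load('w1.npz'); d=q['d']; P=cloud({k:q[k] for k in('vfov','cx','cy','eye','attitude')},d)
v=(d>0)&(np.arange(400)[:,None]<222)&(np.abs(P[...,0]-.55)<.14)&(np.abs(P[...,1]-.145)<.12)
tab=P[v&(P[...,2]<.004)];print('table z',np.median(tab[:,2]))
for lo,hi,n in[(.008,.016,'base'),(.066,.085,'cheek'),(.03,.05,'bar'),(.05,.066,'mid')]:
    m=v&(P[...,2]>lo)&(P[...,2]<hi); Q=P[m]; 
    print(n,len(Q),np.median(Q[:,2]),Q.min(0).round(4),Q.max(0).round(4))
    n_,lab,st,ce=cv2.connectedComponentsWithStats(m.astype(np.uint8))
    for i in range(1,n_):
        if st[i,4]>15:
            S=P[lab==i]; r=cv2.minAreaRect((S[:,:2]*1000).astype(np.float32)); print('  ',st[i],np.round(r[0],1),np.round(r[1],1),round(r[2],1),S[:,2].mean().round(4))
E
```

```text
table z -0.0005765567897560442
base 17728 0.01148535047262339 [0.4158 0.0539 0.008 ] [0.6359 0.236  0.016 ]
   [  280    58   174   135 17715] [544.9 162.3] [170.  132.2] 5.8 0.0116
cheek 1345 0.07532461573064397 [0.5107 0.1072 0.066 ] [0.5803 0.1916 0.0775]
   [337  94  78  11 701] [540.8 185.8] [60.1  6.1] 5.9 0.0749
   [340 185  71  10 644] [550.2 112.7] [60.2  6.7] 6.0 0.0744
bar 822 0.04399558170994958 [0.4609 0.1066 0.03  ] [0.5798 0.2012 0.05  ]
   [335 100  67   8 126] [540.6 182.9] [59.9  5.7] 0.4 0.0405
   [279 110  14  70 413] [468.  141.4] [ 8.  63.1] 6.1 0.0439
   [337 177  65  11 282] [549.6 115.4] [60.4  6. ] 11.2 0.0408
mid 309 0.05885722752055114 [0.5106 0.1067 0.05  ] [0.5798 0.186  0.066 ]
   [336  98  31   8  52] [522.8 181.3] [ 5.5 25.4] 82.9 0.0578
   [380 103  30   2  37] [560.1 185.1] [21.4  0.7] 5.6 0.0582
   [339 181  69  11 220] [549.6 115.5] [60.4  5.9] 11.2 0.0588
```

Emit:
jog_arm([
  [0, 0.0135, -0.034, 0, 0, 0, 0],
  [0, 0.0135, -0.034, 0, 0, 0, 0],
  [0, 0.0135, -0.034, 0, 0, 0, 0],
  [0, 0.0135, -0.034, 0, 0, 0, 0],
  [0, 0.0135, -0.034, 0, 0, 0, 0],
  [0, 0.0135, -0.034, 0, 0, 0, 0],
  [0, 0, 0, 0, 0, 0, 0],
  [0, 0, 0, 0, 0, 0, 0],
])

```text
time_s: 4.8
tool_pos: [0.5718, 0.3008, 0.3245]
tool_rot: [-179.9, 0.0, 4.5]
force: [-0.7, -0.3, 0.3]
grip_width: 0.0868
```

```bash
python3 - <<'E'
from h import *
o=status.get_obs();print(o['time_s'],o['tool_pos'],o['tool_rot'])
p,im,d=shot('wrist','w2'); np.savez('w2.npz',d=d,**p); P=cloud(p,d)
for k in ('wide_roll_center','narrow_roll_center'):
    for a in outline_of('wrist',k)[:2]:
        m=a['pixels']&(P[...,2]>.06)&(d>0); S=P[m]
        print(k,round(a['conf'],2),a['box'],m.sum())
        if m.sum()>20:
            r=cv2.minAreaRect((S[:,:2]*1000).astype(np.float32)); print(np.round(r[0],1),np.round(r[1],1),r[2],S[:,2].max())
            t=S[S[:,2]>S[:,2].max()-.004]; c=t[:,:2].mean(0); e=np.linalg.svd(t[:,:2]-c)[2] if len(t)<3000 else None
            r=cv2.minAreaRect((t[:,:2]*1000).astype(np.float32)); print('crest',np.round(r[0],1),np.round(r[1],1),r[2])
E
```

```text
4.8 [0.57177356 0.30081212 0.32451994] [-1.79934574e+02  4.71321757e-02  4.52602069e+00]
wide_roll_center 0.58 [297.9, 67.8, 380.9, 154.2] 4965
[578.  382.3] [60.1 54.9] 80.93403625488281 0.0797461899210764
crest [578.3 382.1] [59.7 27.6] 82.89968872070312
wide_roll_center 0.19 [217.5, 272.6, 360.3, 308.8] 7
narrow_roll_center 0.88 [288.1, 158.8, 356.0, 201.7] 1742
[568.3 321. ] [24.7 54.7] 80.8134994506836 0.07910355464183721
crest [568.8 321. ] [24.1 27.5] 82.99710083007812
```

View pics/w2.png

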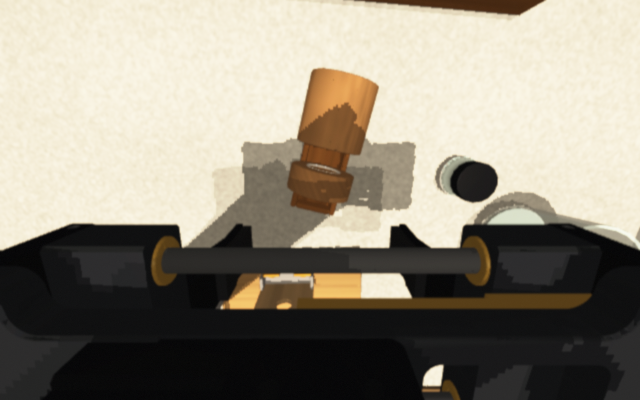

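Emit:
jog_arm([
  [0, 0, 0, 0, 0, 0, 6.65],
  [0, 0, 0, 0, 0, 0, 6.65],
  [0, -0.002, -0.027, 0, 0, 0, 0],
  [0, -0.002, -0.027, 0, 0, 0, 0],
  [0, -0.002, -0.0275, 0, 0, 0, 0],
  [0, 0, 0, 0.035, 0, 0, 0],
  [0, 0, 0, 0.035, 0, 0, 0],
  [0, 0, 0, 0.03, 0, 0, 0],
  [0, 0, 0, 0.0125, 0, 0, 0],
  [0, 0, 0, 0, 0, 0, 0],
], grip_force=15)

```text
time_s: 5.78
tool_pos: [0.5788, 0.3774, 0.2087]
tool_rot: [179.7, 0.2, -9.1]
force: [-0.3, -0.6, 0.6]
grip_width: 0.0869
```

Emit:
jog_arm([
  [1, 0, 0, 0, 0, 0, 0],
  [1, 0, 0, 0, 0, 0, 0],
  [1, 0, 0, 0, 0, 0, 0],
  [1, 0, 0, 0, 0, 0, 0],
  [1, 0, 0, 0, 0, 0, 0],
  [1, 0, 0, 0, 0, 0, 0],
  [1, 0, 0, 0, 0, 0, 0],
])

```text
time_s: 6.37
tool_pos: [0.579, 0.381, 0.2134]
tool_rot: [-180.0, -0.1, -8.9]
force: [-0.4, -0.4, 5.0]
grip_width: 0.0584
```

Emit:
jog_arm([
  [1, 0, 0, -0.035, 0, 0, 0],
  [1, 0, 0, -0.04, 0, 0, 0],
  [1, 0, 0, -0.035, 0, 0, -7],
  [1, -0.001, 0, 0, 0, 0, -7],
  [1, -0.007, 0.0285, 0, 0, 0, -0.8],
  [1, -0.007, 0.0285, 0, 0, 0, 0],
  [1, -0.007, 0.0285, 0, 0, 0, 0],
  [1, -0.007, 0.0285, 0, 0, 0, 0],
  [1, -0.007, 0.0285, 0, 0, 0, 0],
  [1, -0.007, 0.0285, 0, 0, 0, 0],
  [1, -0.007, 0.0285, 0, 0, 0, 0],
  [1, -0.007, 0.0285, 0, 0, 0, 0],
])

```text
time_s: 7.37
tool_pos: [0.5444, 0.1469, 0.3218]
tool_rot: [180.0, 0.0, 5.9]
force: [0.3, 0.2, -0.2]
grip_width: 0.0582
```

Emit:
jog_arm([
  [1, 0, 0, 0, 0, 0, 0],
  [1, 0, 0, 0, 0, 0, 0],
])

```text
time_s: 7.53
tool_pos: [0.5452, 0.1458, 0.3219]
tool_rot: [179.9, 0.0, 5.6]
force: [0.8, 0.6, -0.1]
grip_width: 0.058
```

Emit:
jog_arm([
  [1, 0.0015, -0.0025, 0.03, 0, 0, 0],
  [1, 0, 0, 0.03, 0, 0, 0],
  [1, 0, 0, 0, 0, 0, 0],
  [1, 0, 0, 0.01, 0, 0, 0],
  [1, 0, 0, 0.01, 0, 0, 0],
  [1, 0, 0, 0.01, 0, 0, 0],
  [1, 0, 0, 0.01, 0, 0, 0],
  [1, 0, 0, 0, 0, 0, 0],
])

```text
time_s: 8.2
tool_pos: [0.5463, 0.153, 0.224]
tool_rot: [-179.9, -0.0, 6.0]
force: [-4.7, 0.1, 7.3]
grip_width: 0.058
```

Emit:
jog_arm([
  [1, 0, 0, 0, 0, 0, 0],
  [1, 0, 0, 0, 0, 0, 0],
])

```text
time_s: 8.37
tool_pos: [0.5462, 0.1529, 0.2241]
tool_rot: [-179.9, -0.1, 6.0]
force: [-5.0, -0.0, 6.9]
grip_width: 0.0578
```

```bash
python3 - <<'E'
from h import *
for i in range(3):
    p,im,d=shot('side','s1'); o=status.get_obs();print(o['tool_pos'],o['tool_rot'],o['force'],o['wrist_torque'])
p,im2,d=shot('top')
a=cv2.resize(im[150:215,290:390],None,fx=6,fy=6,interpolation=cv2.INTER_CUBIC);
cv2.imwrite('pics/s1c.png',a[:,:,::-1])
E
```

```text
[0.54620952 0.15291642 0.22415065] [-1.79930444e+02 -6.14852624e-02  5.97020387e+00] [-3.92011331 -0.27144698  6.67750237] [-0.04809871  0.77400601  0.03037161]
[0.54620375 0.15290073 0.22414746] [-1.79928066e+02 -6.15715964e-02  5.96781823e+00] [-4.62264917 -0.31543946  7.04869053] [0.00922022 0.82712634 0.03733825]
[0.54618873 0.15288953 0.22411954] [-1.79929655e+02 -5.81524625e-02  5.96938380e+00] [-5.10658417 -0.88236603  6.45737306] [0.01209608 0.75553645 0.04398625]
```

View pics/s1c.png

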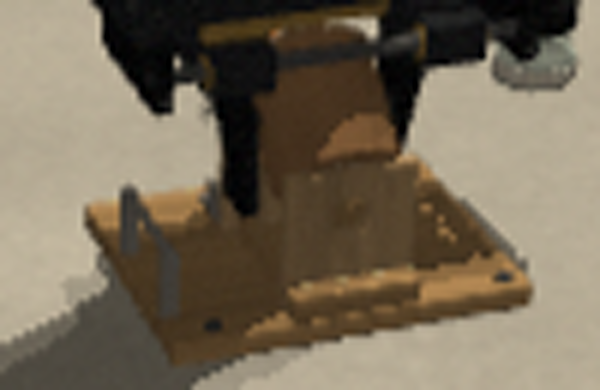

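Emit:
jog_arm([
  [1, 0, 0, -0.01, 0, 0, 0],
  [1, 0, 0, -0.02, 0, 0, 0],
  [1, 0, 0.0045, -0.02, 0, 0, 0],
  [1, 0, 0, 0, 0, 0, 0],
  [1, 0, 0, 0, 0, 0, 0],
  [1, 0, 0, 0, 0, 0, 0],
  [1, 0, 0, 0, 0, 0, 0],
  [1, 0, 0, 0, 0, 0, 0],
])

```text
time_s: 9.23
tool_pos: [0.5463, 0.1465, 0.2714]
tool_rot: [-180.0, 0.1, 5.9]
force: [0.4, -0.1, -0.1]
grip_width: 0.0581
```

```bash
python3 - <<'E'
from h import *
o=status.get_obs();print(o['time_s'],o['tool_pos'],o['tool_rot'],o['force'])
p,im,d=shot('side','s2'); P=cloud(p,d)
for a in outline_of('side','wide_roll_center')[:2]:
    print(a['conf'],a['box']); m=a['pixels']&(d>0); S=P[m]; print(m.sum(),S.min(0),S.max(0))
    hsv=cv2.cvtColor(im,cv2.COLOR_RGB2HSV)
# end face of roll: nearest -y points
Rz=R.from_euler('z',5.9,degrees=True).as_matrix()
r,c=np.mgrid[0:400,0:640]
L=(P-np.array([.5464,.1495,0]))@Rz
b=(d>0)&(np.abs(L[...,0])<.028)&(np.abs(L[...,1])<.06)&(L[...,2]>.08)&(L[...,2]<.19)
for z in np.arange(.085,.19,.008):
    m=b&(np.abs(L[...,2]-z)<.004)
    if m.sum()>3: print(round(z,3),m.sum(),L[m].min(0).round(4),L[m].max(0).round(4))
w,im,d=shot('wrist','w3')
a=cv2.resize(cv2.imread('pics/s2.png')[130:215,280:400],None,fx=5,fy=5,interpolation=cv2.INTER_CUBIC); cv2.imwrite('pics/s2c.png',a)
E
```

```text
9.2333 [0.5463403  0.14648927 0.27138164] [-1.79990879e+02  8.37064534e-02  5.90157558e+00] [ 0.42332262 -0.12617825 -0.07815864]
0.9 [335.0, 135.8, 358.6, 170.1]
548 [0.51262394 0.09569326 0.02115441] [0.64506241 0.4937448  0.17645844]
0.093 13 [-0.0163 -0.0202  0.0909] [ 0.0112 -0.0131  0.097 ]
0.101 33 [-0.0251 -0.0263  0.0979] [ 0.0236 -0.0143  0.1048]
0.109 41 [-0.0254 -0.0333  0.1051] [ 0.0271 -0.0141  0.1125]
0.117 20 [-0.0278 -0.0395  0.1135] [ 0.0269 -0.009   0.1206]
0.125 44 [-0.028  -0.0463  0.1214] [ 0.025  -0.0094  0.1289]
0.133 76 [-0.0277 -0.0535  0.1291] [ 0.0247 -0.0152  0.137 ]
0.141 97 [-0.028  -0.0489  0.137 ] [ 0.0247 -0.001   0.1448]
0.149 88 [-0.0273 -0.039   0.1451] [ 0.0278 -0.0053  0.153 ]
0.157 70 [-0.0225 -0.0324  0.1531] [ 0.0241 -0.0067  0.1609]
0.165 23 [-0.0176 -0.032   0.161 ] [0.0244 0.0018 0.169 ]
0.173 84 [-0.0278 -0.0386  0.169 ] [ 0.0276 -0.0017  0.1769]
0.181 5 [ 0.0032 -0.0359  0.1773] [ 0.0247 -0.0262  0.1846]
0.189 35 [-0.028  -0.0291  0.1854] [ 0.0195 -0.0236  0.1898]
```

View pics/s2c.png

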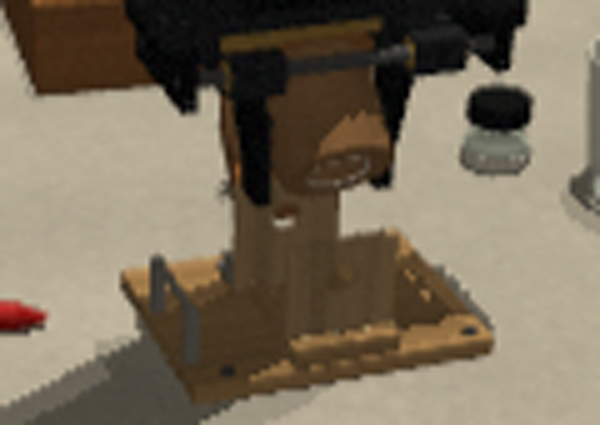

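```bash
python3 - <<'E'
from h import *
Rz=R.from_euler('z',5.9,degrees=True).as_matrix()
for n in('side','wrist'):
    p,im,d=shot(n,n+'_x'); P=cloud(p,d); np.savez(n+'_x.npz',d=d,im=im,**p)
    L=(P-np.array([.5464,.1495,0]))@Rz
    h=cv2.cvtColor(im,cv2.COLOR_RGB2HSV)
    b=(d>0)&(np.abs(L[...,0])<.027)&(np.abs(L[...,1])<.08)&(L[...,2]>.08)&(L[...,2]<.16)&(h[...,1]>70)&(h[...,2]>40)
    print(n,b.sum()); r,c=np.nonzero(b)
    for rr in range(r.min(),r.max()+1,1 if n=='side' else 4):
        m=b&(np.arange(400)[:,None]==rr)
        if m.sum(): Q=L[m]; print(rr,m.sum(),np.round(np.median(Q,0)*1000,1),np.round(Q.min(0)*1000)[0],np.round(Q.max(0)*1000)[0])
E
```

```text
side 451
143 1 [ 22.6  -9.8 157.3] 23.0 23.0
144 5 [ 12.9 -16.6 159.1] -6.0 20.0
145 13 [  4.9 -17.3 158.3] -19.0 25.0
146 17 [ -1.1 -22.  157.3] -19.0 23.0
147 18 [ -4.1 -24.  155.3] -20.0 21.0
148 19 [ -3.3 -23.7 153.4] -23.0 27.0
149 21 [ -6.2 -26.2 150.8] -26.0 25.0
150 21 [ -6.6 -28.5 150. ] -26.0 22.0
151 21 [ -6.4 -28.9 147.5] -26.0 22.0
152 21 [ -6.6 -31.9 146.1] -26.0 25.0
153 21 [ -6.4 -34.4 143.7] -26.0 24.0
154 21 [ -7.7 -37.3 142.1] -26.0 21.0
155 20 [ -6.8 -39.5 140.5] -25.0 21.0
156 21 [ -5.4 -40.7 138.9] -26.0 24.0
157 20 [ -5.6 -43.2 136.9] -25.0 22.0
158 21 [ -7.8 -45.4 134.2] -26.0 21.0
159 21 [ -5.5 -45.2 133.1] -25.0 25.0
160 21 [ -6.  -43.9 130. ] -25.0 25.0
161 21 [ -3.  -41.5 125.8] -26.0 26.0
162 20 [  7.9 -34.3 117.1] -26.0 26.0
163 18 [  4.7 -30.4 111.2] -26.0 25.0
164 17 [  4.9 -27.4 106.8] -23.0 23.0
165 16 [  1.1 -21.9 103.8] -26.0 23.0
166 14 [ -5.7 -22.8 102.8] -27.0 19.0
167 13 [ -6.5 -21.2  99.5] -24.0 14.0
168 9 [ -7.4 -16.3  94.4] -19.0 5.0
wrist 6145
201 10 [ -1.4  32.7 128.3] -3.0 1.0
205 50 [ -1.4  31.2 129.9] -13.0 10.0
209 68 [ -1.8  29.9 131.8] -17.0 14.0
213 81 [ -1.6  28.5 133.4] -20.0 17.0
217 93 [ -1.6  27.1 134.9] -22.0 19.0
221 103 [ -1.6  25.8 136.7] -24.0 21.0
225 111 [ -1.1  24.5 138. ] -25.0 23.0
229 87 [ -1.1  23.2 139.5] -27.0 23.0
233 109 [ -1.1  21.8 140.5] -27.0 25.0
237 115 [ -0.7  20.6 142.2] -27.0 26.0
241 119 [ -0.2  19.3 143.3] -27.0 26.0
245 122 [1.00e-01 1.73e+01 1.43e+02] -27.0 27.0
273 129 [1.000e-01 1.100e+00 1.379e+02] -27.0 27.0
277 114 [  5.3   9.3 155.1] -27.0 26.0
281 100 [  9.7   8.4 156.5] -27.0 27.0
285 91 [ 11.2   7.5 157.9] -26.0 26.0
289 76 [ 10.9   6.6 159.2] -27.0 26.0
293 16 [ -0.2   5.2 159.7] -26.0 25.0
297 1 [ 24.7   3.4 159.5] 25.0 25.0
```

View pics/wrist_x.png

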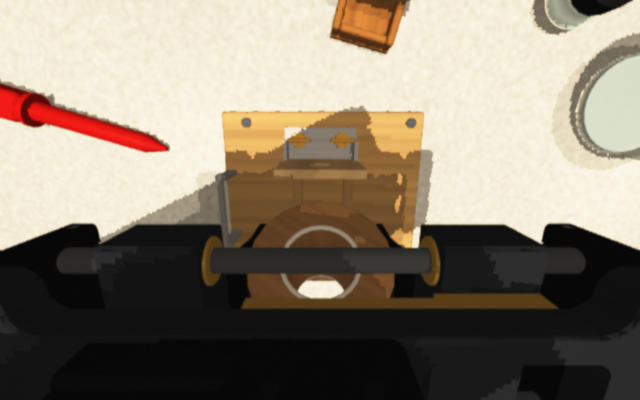

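Emit:
jog_arm([
  [1, 0, 0, -0.03, 0, 0, 0],
  [1, 0.006, 0.033, 0, 0, 0, 0],
  [1, 0.006, 0.033, 0, 0, 0, 0],
  [1, 0.006, 0.033, 0, 0, 0, 0],
  [1, 0.006, 0.033, 0, 0, 0, 0],
  [1, 0.006, 0.033, 0.02, 0, 0, 0],
  [1, 0, 0, 0.03, 0, 0, 0],
  [1, 0, 0, 0.03, 0, 0, 0],
  [1, 0, 0, 0.025, 0, 0, 0],
  [1, 0, 0, 0, -6, 0, 0],
  [1, 0, 0, 0, -6, 0, 0],
  [1, 0, 0, 0, 0, 0, 0],
])

```text
time_s: 10.48
tool_pos: [0.5931, -0.0125, 0.1965]
tool_rot: [167.9, 0.1, 6.1]
force: [0.6, 1.3, 0.1]
grip_width: 0.0584
```

Emit:
jog_arm([
  [1, 0, 0, 0, 0, 0, 0],
  [1, 0, 0, 0, 0, 0, 0],
  [1, 0, 0, 0, 0, 0, 0],
])

```text
time_s: 10.73
tool_pos: [0.5937, -0.0153, 0.1975]
tool_rot: [168.1, -0.0, 5.8]
force: [-0.0, -0.0, -0.2]
grip_width: 0.0585
```

Emit:
jog_arm([
  [1, 0, -0.002, 0.009, 0, 0, 0],
  [1, 0, -0.001, 0.004, 0, 0, 0],
  [1, 0, 0, 0, 0, 0, 0],
  [1, 0, 0, 0, 0, 0, 0],
  [1, 0, 0, 0, 0, 0, 0],
])

```text
time_s: 11.15
tool_pos: [0.5934, -0.0146, 0.1837]
tool_rot: [168.0, 0.0, 5.9]
force: [0.4, -0.0, -1.3]
grip_width: 0.0583
```

```bash
python3 - <<'E'
from h import *
p,im,d=shot('side'); P=cloud(p,d); h=cv2.cvtColor(im,cv2.COLOR_RGB2HSV)
o=status.get_obs(); print(o['tool_pos'],o['force'])
a=outline_of('side','wide_roll_center')
for q in a[:2]: print(q['conf'],q['box'])
cv2.imwrite('pics/s3c.png',cv2.resize(im[130:280,290:470,::-1],None,fx=4,fy=4,interpolation=cv2.INTER_CUBIC))
E
```

```text
[ 0.59348407 -0.01445503  0.18392918] [-0.1768821  -0.68805468 -1.04164113]
0.69 [377.0, 201.1, 403.7, 236.2]
```

View pics/s3c.png

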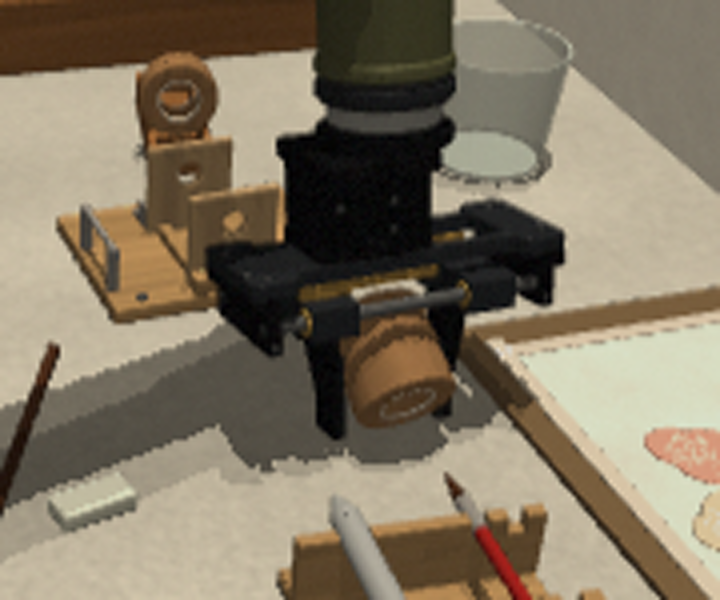

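Emit:
jog_arm([
  [1, 0, 0, 0.002, 0, 0, 0],
  [0.25, 0, 0, 0, 0, 0, 0],
  [0.25, 0, 0, 0, 0, 0, 0],
  [0.25, 0, 0, 0, 0, 0, 0],
  [0.25, 0, 0, 0, 0, 0, 0],
  [0.25, 0, 0, 0, 0, 0, 0],
  [0.25, 0, 0, 0, 0, 0, 0],
])

```text
time_s: 11.83
tool_pos: [0.5935, -0.0148, 0.182]
tool_rot: [168.0, -0.0, 5.9]
force: [-0.8, 0.3, 1.0]
grip_width: 0.0652
```

```bash
cat >> h.py <<'E'
def rollprof(z=(.01,.12)):
    for n in('side','wrist'):
        p,im,d=shot(n); P=cloud(p,d); o=status.get_obs()
        yaw=o['tool_rot'][2]; g=np.array(o['tool_pos'])
        g=g+R.from_euler('xyz',o['tool_rot'],degrees=True).as_matrix()@[0,0,.164]
        L=(P-g*[1,1,0])@R.from_euler('z',yaw,degrees=True).as_matrix(); h=cv2.cvtColor(im,cv2.COLOR_RGB2HSV)
        b=(d>0)&(np.abs(L[...,0])<.028)&(np.abs(L[...,1])<.07)&(L[...,2]>z[0])&(L[...,2]<z[1])&(h[...,1]>70)&(h[...,2]>40)
        r=np.nonzero(b)[0]; print(n,b.sum(),'grasp',g.round(4))
        if len(r):
          for rr in range(r.min(),r.max()+1,2 if n=='side' else 8):
            m=b&(np.arange(400)[:,None]==rr)
            if m.sum()>2: Q=L[m]*1000; print(rr,m.sum(),np.median(Q,0).round(1),Q[:,0].min().round(),Q[:,0].max().round())
E
python3 -c "
from h import *
rollprof()"
```

```text
side 538 grasp [ 0.597  -0.0488  0.0216]
191 4 [ 24.3  -1.1 118.5] 22.0 26.0
197 5 [ 11.9  -5.7 108. ] 6.0 17.0
199 16 [ -1.9  -6.6 106. ] -20.0 17.0
201 8 [-17.7  -6.3 103.5] -26.0 -10.0
205 6 [ 3.  44.1 59.2] -3.0 11.0
209 3 [13.1 28.3 55.4] -17.0 18.0
211 10 [-0.7 16.2 59.4] -10.0 12.0
213 13 [-2.   7.7 59.7] -11.0 18.0
215 18 [-5.6  1.4 59.1] -20.0 19.0
217 21 [-10.   -6.4  56.9] -26.0 15.0
219 23 [-8.  -6.9 53.7] -26.0 22.0
221 23 [-4.1 -8.3 48.2] -26.0 25.0
223 21 [10.9 -7.  37.5] -27.0 25.0
225 21 [ 9.6 -6.2 31.8] -27.0 27.0
227 20 [ 8.3 -4.8 25.8] -26.0 25.0
229 19 [ 4.5 -6.4 19.8] -27.0 25.0
231 17 [ 2.  -6.6 17. ] -25.0 20.0
233 13 [-11.   -9.1  16. ] -26.0 14.0
235 7 [-15.7  -8.6  11.4] -24.0 -6.0
wrist 14482 grasp [ 0.597  -0.0488  0.0215]
158 13 [10.1 52.1 10.5] 0.0 15.0
166 84 [-2.1 50.7 18.6] -27.0 22.0
174 104 [-1.5 48.  22.6] -28.0 23.0
182 114 [-2.6 50.3 37.7] -28.0 23.0
190 121 [-3.2 51.3 48. ] -28.0 24.0
198 122 [-3.3 51.  54.5] -28.0 23.0
206 122 [-3.2 49.1 57.4] -28.0 24.0
214 119 [-3.1 45.5 57.1] -27.0 23.0
222 116 [-2.9 42.  57.2] -28.0 24.0
230 114 [-3.3 38.5 57.3] -28.0 25.0
238 115 [-2.8 35.  57.6] -28.0 24.0
246 114 [-2.6 30.9 57.4] -28.0 25.0
278 108 [-2.3 14.1 57.3] -28.0 25.0
286 105 [-2.1  9.4 57.2] -27.0 24.0
294 99 [-3.   4.9 57.4] -27.0 21.0
302 173 [ 4.9 39.6 94.1] -18.0 28.0
```

Emit:
jog_arm([
  [0.05, 0, 0, 0, 0, 0, 0],
  [0.05, 0, 0.001, -0.006, 0, 0, 0],
  [0.05, 0, 0.0015, -0.006, 0, 0, 0],
  [0.05, 0, 0, 0, 4, 0, 0],
  [0.05, 0, 0, 0, 4, 0, 0],
  [0.05, 0, 0, 0, 4, 0, 0],
  [0.05, 0, 0.0065, 0, 0, 0, 0],
  [0.05, 0, 0.0065, 0, 0, 0, 0],
  [0.05, 0, 0, 0, 0, 0, 0],
  [0.05, 0, 0, 0, 0, 0, 0],
  [0.05, 0, 0, 0, 0, 0, 0],
  [0.05, 0, 0, 0, 0, 0, 0],
])

```text
time_s: 12.93
tool_pos: [0.5947, -0.0269, 0.1943]
tool_rot: [180.0, -0.0, 6.0]
force: [1.1, 0.7, -0.5]
grip_width: 0.0827
```

```bash
python3 -c "
from h import *
rollprof()"
```

```text
side 487 grasp [ 0.5947 -0.0269  0.0303]
196 12 [ -4.7 -23.7 111.2] -19.0 9.0
198 6 [-21.7 -23.3 109.4] -27.0 -15.0
208 9 [-5.6 11.5 58.5] -15.0 7.0
210 12 [-8.3  3.6 57.8] -19.0 7.0
212 15 [-11.7  -4.6  58.2] -23.0 8.0
214 18 [-13.6 -12.9  57.4] -26.0 7.0
216 18 [-11.7 -19.4  56.8] -26.0 10.0
218 19 [-12.4 -29.1  55.5] -27.0 10.0
220 18 [ -8.2 -29.7  52.4] -28.0 16.0
222 19 [ -4.5 -29.8  45.9] -27.0 18.0
224 19 [  6.1 -28.9  36.2] -27.0 22.0
226 18 [  5.  -24.6  28.4] -26.0 21.0
228 17 [  3.1 -22.4  21.8] -25.0 20.0
230 17 [ -0.9 -26.6  18.9] -28.0 16.0
232 15 [ -5.6 -28.1  15. ] -28.0 15.0
234 10 [-15.9 -30.8  15.7] -27.0 -2.0
wrist 8888 grasp [ 0.5948 -0.0271  0.0303]
200 74 [-4.7 27.4 18. ] -28.0 18.0
208 90 [-5.  29.8 42.2] -28.0 18.0
216 94 [-5.6 29.5 54. ] -28.0 19.0
224 94 [-5.5 26.6 56.7] -28.0 19.0
232 94 [-5.6 22.6 56.2] -27.0 19.0
240 93 [-5.8 18.7 56.2] -28.0 18.0
248 31 [-10.2  32.9  95.5] -22.0 4.0
280 91 [-5.6 -1.9 56.3] -28.0 18.0
288 90 [-5.3 -6.1 56.5] -27.0 19.0
296 88 [ -4.9 -10.6  56.4] -27.0 19.0
304 163 [  6.4  23.7 110.3] -27.0 28.0
```

Emit:
jog_arm([
  [1, 0, 0, 0, 0, 0, 0],
  [1, 0, 0, 0, 0, 0, 0],
  [1, 0, 0, 0, 0, 0, 0],
  [1, 0, 0, 0, 0, 0, 0],
  [1, 0, 0, 0, 0, 0, 0],
  [1, 0, 0, -0.03, 0, 0, 0],
  [1, 0, 0, -0.04, 0, 0, 0],
  [1, 0, 0, -0.03, 0, 0, 0],
], grip_force=20)

```text
time_s: 13.7
tool_pos: [0.5949, -0.0275, 0.2959]
tool_rot: [-180.0, -0.0, 5.9]
force: [1.0, -0.2, -0.6]
grip_width: 0.0603
```

Emit:
jog_arm([
  [1, -0.005, -0.03, 0, 0, 0, 0],
  [1, -0.005, -0.03, 0, 0, 0, 0],
  [1, -0.005, -0.03, 0, 0, 0, 0],
  [1, -0.005, -0.03, 0, 0, 0, 0],
  [1, -0.005, -0.03, 0, 0, 0, 0],
  [1, -0.005, -0.03, 0, 0, 0, 0],
  [1, 0, 0, 0, 0, 0, 0],
  [1, 0, 0, 0, 0, 0, 0],
  [1, 0, 0, 0, 0, 0, 0],
  [1, 0, 0, 0, 0, 0, 0],
  [1, 0, 0, 0, 0, 0, 0],
  [1, 0, 0, 0, 0, 0, 0],
])

```text
time_s: 14.7
tool_pos: [0.5469, 0.147, 0.294]
tool_rot: [180.0, 0.0, 5.8]
force: [-0.0, 0.1, -0.9]
grip_width: 0.0601
```

```bash
python3 -c "
from h import *
rollprof((.09,.18))
p,im,d=shot('wrist'); P=cloud(p,d)
# left cheek top
v=(d>0)&(P[...,2]>.068)&(P[...,2]<.082)&(abs(P[...,0]-.541)<.05)&(abs(P[...,1]-.186)<.02)
S=P[v]; print(v.sum(),cv2.minAreaRect((S[:,:2]*1000).astype(np.float32)))
"
```

```text
side 544 grasp [0.5468 0.1472 0.13  ]
139 8 [  2.4  23.7 158.1] -5.0 15.0
141 15 [ -2.8  12.3 157.9] -16.0 20.0
143 17 [ -4.    1.  157.1] -19.0 18.0
145 17 [ -7.  -13.  157.7] -20.0 15.0
147 19 [ -8.8 -24.5 156.7] -22.0 15.0
149 21 [ -7.8 -29.7 152.9] -24.0 19.0
151 24 [ -7.1 -29.5 147. ] -26.0 23.0
153 24 [  2.4 -29.6 141.8] -27.0 27.0
155 23 [ 13.1 -25.9 134.4] -27.0 27.0
157 21 [ 11.1 -27.3 128.2] -28.0 27.0
159 21 [  7.5 -26.9 123.1] -28.0 25.0
161 22 [  0.4 -28.6 117.6] -27.0 26.0
163 20 [ -1.6 -30.9 115.3] -25.0 23.0
165 16 [ -2.9 -30.7 110.7] -22.0 18.0
167 11 [ -2.7 -30.8 103.9] -17.0 11.0
wrist 8026 grasp [0.5468 0.1475 0.1301]
191 32 [ -1.   29.1 102.9] -11.0 9.0
199 82 [ -1.   28.8 121.8] -27.0 27.0
207 107 [-1.000e-01  2.880e+01  1.379e+02] -27.0 28.0
215 108 [ -0.6  29.  151.6] -28.0 27.0
223 107 [ -0.8  26.6 155.9] -27.0 27.0
231 107 [ -0.8  22.7 155.9] -28.0 27.0
239 106 [ -0.6  18.7 155.6] -27.0 27.0
279 102 [ -0.5  -1.9 155.7] -27.0 27.0
287 100 [ -1.   -6.3 155.6] -28.0 27.0
295 99 [ -0.3 -10.8 155.4] -27.0 27.0
775 ((540.6239624023438, 186.10452270507812), (59.75643539428711, 6.037167072296143), 5.78557014465332)
```

Emit:
jog_arm([
  [1, 0, -0.0025, 0.01, 0, 0, 0],
  [1, 0, 0, 0, 0, 0, 0],
  [1, 0, 0, 0, 0, 0, 0],
  [1, 0, 0, 0, 0, 0, 0],
  [1, 0, 0, 0.01, 0, 0, 0],
  [1, 0, 0, 0.01, 0, 0, 0],
  [1, 0, 0, 0.01, 0, 0, 0],
  [1, 0, 0, 0, 0, 0, 0],
  [1, 0, 0, 0, 0, 0, 0],
])

```text
time_s: 15.6
tool_pos: [0.5458, 0.1506, 0.2529]
tool_rot: [-180.0, 0.1, 5.9]
force: [-0.6, -0.3, -1.1]
grip_width: 0.0604
```

Emit:
jog_arm([
  [1, 0, 0.001, 0.012, 0, 0, 0],
  [1, 0, 0, 0.012, 0, 0, 0],
  [1, 0, 0, 0.012, 0, 0, 0],
  [1, 0, 0, 0.005, 0, 0, 0],
  [1, 0, 0, 0, 0, 0, 0],
  [1, 0, 0, 0, 0, 0, 0],
  [1, 0, 0, 0, 0, 0, 0],
])

```text
time_s: 16.18
tool_pos: [0.5466, 0.15, 0.2135]
tool_rot: [-180.0, -0.0, 5.9]
force: [0.4, -0.6, -1.0]
grip_width: 0.0602
```

Emit:
jog_arm([
  [1, 0, 0, 0.004, 0, 0, 0],
  [1, 0, 0, 0.001, 0, 0, 0],
  [1, 0, 0, 0, 0, 0, 0],
  [1, 0, 0, 0, 0, 0, 0],
])

```text
time_s: 16.52
tool_pos: [0.5464, 0.1498, 0.2083]
tool_rot: [180.0, -0.0, 5.9]
force: [1.0, 0.5, -0.9]
grip_width: 0.0601
```

Emit:
jog_arm([
  [1, 0, 0, 0.001, 0, 0, 0],
  [0.15, 0, 0, 0, 0, 0, 0],
  [0, 0, 0, 0, 0, 0, 0],
  [0, 0, 0, 0, 0, 0, 0],
  [0, 0, 0, 0, 0, 0, 0],
  [0, 0, 0, 0, 0, 0, 0],
  [0, 0, 0, 0, 0, 0, 0],
  [0, 0, 0, -0.03, 0, 0, 0],
  [0, 0, 0, -0.03, 0, 0, 0],
  [0, 0, 0, -0.03, 0, 0, 0],
  [0, 0, 0, -0.03, 0, 0, 0],
  [0, 0, 0, 0, 0, 0, 0],
])

```text
time_s: 17.52
tool_pos: [0.548, 0.1512, 0.3332]
tool_rot: [-180.0, -0.6, 5.9]
force: [1.7, 1.5, 0.5]
grip_width: 0.0868
```

```bash
python3 -c "
from h import *
rollprof((.03,.085))"
```

```text
side 632 grasp [0.5484 0.1507 0.1665]
164 6 [19.6 34.8 77. ] 14.0 25.0
166 19 [-0.2 33.  74.6] -26.0 27.0
168 19 [-2.2 32.3 70.1] -26.0 27.0
170 20 [-6.9 20.7 68.9] -28.0 27.0
172 19 [-9.7  7.5 69.8] -26.0 15.0
174 22 [-11.6  -1.3  68.2] -28.0 16.0
176 28 [ -7.  -17.3  69.9] -28.0 27.0
178 30 [-13.  -37.4  73.1] -28.0 26.0
180 23 [ -6.5 -41.5  70.3] -27.0 24.0
182 23 [ -2.5 -41.1  64.1] -27.0 26.0
184 20 [ 11.6 -40.1  55.6] -28.0 25.0
186 21 [ 10.4 -39.1  49. ] -28.0 25.0
188 21 [ -1.8 -40.7  45.4] -28.0 25.0
190 22 [ -0.7 -41.3  39. ] -28.0 28.0
192 19 [ -5.  -40.7  35.2] -27.0 23.0
194 5 [-21.4 -41.   32. ] -27.0 -16.0
wrist 5188 grasp [0.5471 0.1499 0.1644]
158 56 [ 0.1 39.5 37. ] -28.0 27.0
166 64 [-0.9 36.9 75.5] -28.0 27.0
174 59 [-0.4 28.8 67.9] -27.0 27.0
182 59 [-0.4 21.5 67.7] -28.0 27.0
190 58 [ 0.  14.3 68.1] -27.0 27.0
198 58 [ 0.   6.9 68.4] -27.0 28.0
206 57 [-0.4 -0.5 68.9] -27.0 27.0
214 57 [-0.4 -8.4 68.2] -28.0 27.0
222 56 [ -0.9 -16.2  68. ] -28.0 27.0
230 55 [ -0.5 -23.8  68.7] -27.0 28.0
238 58 [  0.  -34.6  62.3] -27.0 28.0
246 60 [ -0.  -37.   75.5] -27.0 27.0
```

Emit:
jog_arm([
  [0, -0.006, 0.038, 0, 0, 0, 0],
  [0, -0.006, 0.038, 0, 0, 0, 0],
  [0, -0.006, 0.038, 0, 0, 0, 0],
  [0, -0.006, 0.038, 0, 0, 0, 0],
  [0, -0.006, 0.038, 0, 0, 0, 0],
  [0, -0.006, 0.038, 0, 0, 0, 0],
  [0, -0.006, 0.038, 0, 0, 0, 0],
  [0, -0.006, 0.038, 0, 0, 0, 0],
  [0, -0.006, 0.038, 0, 0, 0, 0],
  [0, -0.006, 0.038, 0, 0, 0, 0],
  [0, -0.006, 0.038, 0, 0, 0, 0],
  [0, -0.006, 0.038, 0, 0, 0, 0],
])

```text
time_s: 18.62
tool_pos: [0.5204, -0.313, 0.3252]
tool_rot: [-179.9, 0.2, 5.9]
force: [1.8, -0.1, -0.3]
grip_width: 0.0869
```

Emit:
jog_arm([
  [0, -0.006, 0.038, 0.01, 0, 0, 4],
  [0, 0, 0, 0.01, 0, 0, 4.5],
  [0, 0, 0, 0, 0, 0, 0],
  [0, 0, 0, 0, 0, 0, 0],
  [0, 0, 0, 0, 0, 0, 0],
])

```text
time_s: 19.03
tool_pos: [0.5198, -0.3479, 0.3066]
tool_rot: [-179.9, 0.0, -2.4]
force: [0.6, -0.1, 0.7]
grip_width: 0.0869
```

```bash
python3 - <<'E'
from h import *
o=status.get_obs();print(o['time_s'],o['tool_pos'],o['tool_rot'])
p,im,d=shot('wrist','w4'); np.savez('w4.npz',d=d,im=im,**p); P=cloud(p,d)
for k in('spindle_grip','spindle_collar','spindle_nose'):
    for a in landmark_of('wrist',k)[:2]: print(k,round(a['conf'],2),np.round(a['position']),onz(p,a['position'],.045).round(4))
for a in outline_of('wrist','spindle_grip')[:2]:
    m=a['pixels']&(d>0)&(P[...,2]>.04); S=P[m]; print(a['conf'],a['box'],m.sum(),S.min(0).round(3),S.max(0).round(3))
    for y in np.arange(S[:,1].min(),S[:,1].max(),.008):
        T=S[abs(S[:,1]-y)<.002]
        if len(T)>5: print(y.round(3),((T[:,0].min()+T[:,0].max())/2).round(4),np.ptp(T[:,0]).round(4),np.percentile(T[:,2],90).round(4))
E
```

```text
19.0333 [ 0.51982968 -0.34791618  0.30664543] [-1.79915994e+02  4.48409039e-02 -2.38530422e+00]
spindle_grip 0.82 [99. 87.] [ 0.3297 -0.2493  0.045 ]
spindle_collar 0.85 [104. 321.] [ 0.5224 -0.261   0.045 ]
spindle_collar 0.65 [110. 116.] [ 0.3512 -0.2586  0.045 ]
spindle_nose 0.97 [154. 223.] [ 0.4358 -0.2981  0.045 ]
0.94 [306.6, 0.0, 339.3, 167.9] 3884 [ 0.51  -0.312  0.044] [ 0.536 -0.186  0.06 ]
-0.312 0.5231 0.0204 0.0559
-0.304 0.5225 0.0237 0.0572
-0.296 0.5233 0.0226 0.0571
-0.288 0.5232 0.0233 0.0571
-0.28 0.523 0.0239 0.0571
-0.272 0.5234 0.0236 0.0573
-0.264 0.5232 0.0264 0.0585
-0.256 0.5236 0.0149 0.0526
-0.248 0.5235 0.0156 0.0524
-0.24 0.5238 0.0154 0.0528
-0.232 0.5242 0.0153 0.0526
-0.224 0.5236 0.0151 0.0527
-0.216 0.524 0.015 0.0529
-0.208 0.5243 0.0149 0.0528
-0.2 0.5242 0.0155 0.0529
-0.192 0.5246 0.0153 0.0527Traceback (most recent call last):
  File "<stdin>", line 7, in <module>
    return umr_minimum(a, axis, None, out, keepdims, initial, where)
ValueError: zero-size array to reduction operation minimum which has no identity
```

View pics/w4.png

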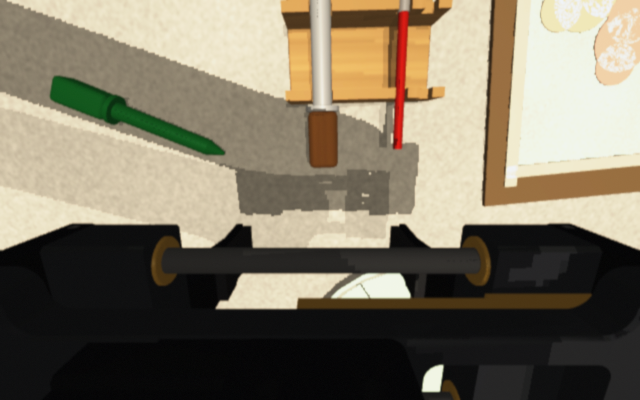

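Emit:
jog_arm([
  [0.4, 0, 0, 0, 0, 0, -1.6],
  [0.4, 0.0015, -0.03, 0, 0, 0, 0],
  [0.4, 0.001, -0.028, 0, 0, 0, 0],
  [0.4, 0, 0, 0, 0, 0, 0],
  [0.4, 0, 0, 0, 0, 0, 0],
  [0.4, 0, 0, 0, 0, 0, 0],
  [0.4, 0, 0, 0.03, 0, 0, 0],
  [0.4, 0, 0, 0.03, 0, 0, 0],
  [0.4, 0, 0, 0.025, 0, 0, 0],
  [0.4, 0, 0, 0.0125, 0, 0, 0],
  [0.4, 0, 0, 0, 0, 0, 0],
  [0.4, 0, 0, 0, 0, 0, 0],
], grip_force=40)

```text
time_s: 20.28
tool_pos: [0.5229, -0.2924, 0.2098]
tool_rot: [-180.0, 0.0, -1.1]
force: [0.9, -0.4, -0.0]
grip_width: 0.0525
```

Emit:
jog_arm([
  [0.4, 0, 0, 0, 0, 0, 0],
  [1, 0, 0, 0, 0, 0, 0],
  [1, 0, 0, 0, 0, 0, 0],
  [1, 0, 0, 0, 0, 0, 0],
  [1, 0, 0, 0, 0, 0, 0],
  [1, 0, 0, 0, 0, 0, 0],
  [1, 0, 0, 0, 0, 0, 0],
  [1, 0, 0, 0, 0, 0, 0],
])

```text
time_s: 20.95
tool_pos: [0.523, -0.2917, 0.2099]
tool_rot: [180.0, -0.0, -1.0]
force: [-0.7, 0.5, 1.1]
grip_width: 0.0236
```

Emit:
jog_arm([
  [1, 0, 0, -0.01, 0, 0, 0],
  [1, 0, 0, -0.02, 0, 0, 0],
  [1, 0, 0, -0.03, 0, 0, 0],
  [1, 0, 0, 0, 0, 0, -4.2],
  [1, 0, 0, 0, 0, 0, -4.2],
  [1, 0.01, -0.03, 0, 0, 0, 0],
  [1, 0.01, -0.03, 0, 0, 0, 0],
  [1, 0.01, -0.03, 0, 0, 0, 0],
  [1, 0.01, -0.03, 0, 0, 0, 0],
  [1, 0.01, -0.03, 0, 0, 0, 0],
  [1, 0.01, -0.03, 0, 0, 0, 0],
])

```text
time_s: 21.87
tool_pos: [0.5591, -0.1039, 0.2702]
tool_rot: [180.0, 0.0, 7.4]
force: [0.3, -0.1, -0.7]
grip_width: 0.024
```

Emit:
jog_arm([
  [1, 0.01, -0.03, 0.02, 0, 0, 0],
  [1, 0.009, -0.026, 0.03, 0, 0, 0],
  [1, 0, 0, 0, 0, 0, 0],
  [1, 0, 0, 0, 0, 0, 0],
  [1, 0, 0, 0, 0, 0, 0],
  [1, 0, 0, 0, 0, 0, 0],
  [1, 0, 0, 0, 0, 0, 0],
])

```text
time_s: 22.45
tool_pos: [0.5713, -0.0491, 0.2206]
tool_rot: [179.9, -0.1, 7.2]
force: [0.1, -0.9, -0.7]
grip_width: 0.0234
```

```bash
python3 - <<'E'
from h import *
o=status.get_obs();print(o['time_s'],o['tool_pos'],o['tool_rot'],o['force'],o['grip_width'])
p,im,d=shot('wrist','w5'); P=cloud(p,d); np.savez('w5.npz',d=d,im=im,**p)
L=(P-np.array([.5464,.1495,0]))@R.from_euler('z',5.9,degrees=True).as_matrix()
# cheeks tops
for yc in(-.037,.037):
    v=(d>0)&(L[...,2]>.068)&(L[...,2]<.082)&(abs(L[...,0])<.05)&(abs(L[...,1]-yc)<.008); S=L[v]
    if len(S): r=cv2.minAreaRect((S[:,:2]*1000).astype(np.float32)); print('cheek',len(S),r)
v=(d>0)&(L[...,2]>.045)&(L[...,2]<.075)&(abs(L[...,0])<.03)&(L[...,1]>-.17)&(L[...,1]<-.046); S=L[v]
for y in np.arange(-.17,-.04,.006):
    T=S[abs(S[:,1]-y)<.002]
    if len(T)>5: print(y.round(3),len(T),((T[:,0].min()+T[:,0].max())/2*1000).round(2),(np.ptp(T[:,0])*1000).round(1),np.percentile(T[:,2],95).round(4))
E
```

```text
22.45 [ 0.57133061 -0.04914886  0.22064607] [ 1.79922243e+02 -7.42147872e-02  7.22901630e+00] [ 0.08958165 -0.85223658 -0.66769958] 0.023399713829520753
-0.17 111 5.5 19.9 0.0636
-0.164 220 2.61 15.6 0.0635
-0.158 225 2.5 15.4 0.0635
-0.152 243 2.68 15.8 0.0634
-0.146 247 2.49 15.6 0.0635
-0.14 252 2.35 15.4 0.0634
-0.134 265 2.19 15.3 0.0634
-0.128 278 2.34 15.7 0.0634
-0.122 282 2.17 15.5 0.0636
-0.116 289 1.99 15.2 0.0634
-0.11 304 2.13 15.6 0.0637
-0.104 309 1.99 15.4 0.0636
-0.098 321 1.83 15.2 0.0635
-0.092 334 1.91 15.5 0.0635
-0.086 351 1.77 15.4 0.0635
-0.08 254 1.6 14.3 0.0624
```

View pics/w5.png

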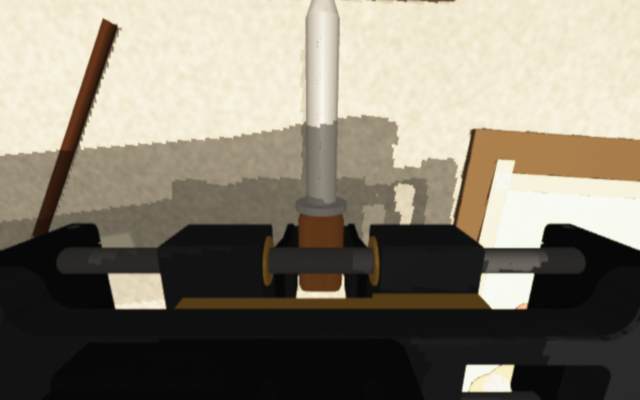

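Emit:
jog_arm([
  [1, 0.0013, 0, 0.0017, 0, 0, -0.9],
  [1, 0, -0.006, 0, 0, 0, 0],
  [1, 0, -0.008, 0, 0, 0, 0],
  [1, 0, -0.006, 0, 0, 0, 0],
  [1, 0, 0, 0, 0, 0, 0],
  [1, 0, 0, 0, 0, 0, 0],
  [1, 0, 0, 0, 0, 0, 0],
])

```text
time_s: 23.08
tool_pos: [0.5693, -0.0274, 0.218]
tool_rot: [180.0, 0.0, 8.3]
force: [-0.5, 0.2, -1.1]
grip_width: 0.0236
```

```bash
cat >> h.py <<'E'
def spin():
    o=status.get_obs();print(o['time_s'],o['tool_pos'].round(4),o['tool_rot'].round(2),o['force'].round(1),o['wrist_torque'].round(2))
    p,im,d=shot('wrist'); P=cloud(p,d); L=(P-np.array([.5464,.1495,0]))@R.from_euler('z',5.9,degrees=True).as_matrix()
    for yc in(-.037,.037):
        v=(d>0)&(L[...,2]>.070)&(L[...,2]<.082)&(abs(L[...,0])<.05)&(abs(L[...,1]-yc)<.006); S=L[v]
        if len(S)>20: print('cheek',len(S),np.round(cv2.minAreaRect((S[:,:2]*1000).astype(np.float32))[:2],1).tolist())
    v=(d>0)&(L[...,2]>.045)&(L[...,2]<.066)&(abs(L[...,0])<.02)&(L[...,1]>-.2)&(L[...,1]<-.044); S=L[v]; Y=[];X=[];Z=[]
    for y in np.arange(-.2,-.04,.004):
        T=S[abs(S[:,1]-y)<.002]
        if len(T)>40 and .0145<np.ptp(T[:,0])<.0165: Y+=[y];X+=[(T[:,0].min()+T[:,0].max())/2];Z+=[np.percentile(T[:,2],95)-.008]
    c=np.polyfit(Y,X,1);z=np.polyfit(Y,Z,1); print('bar',len(Y),min(Y),max(Y),'slope deg',np.degrees(c[0]),'x@-40',np.polyval(c,-.04),'x@37',np.polyval(c,.037),'z@-40',np.polyval(z,-.04),'zslope',np.degrees(z[0]))
E
python3 -c "
from h import *
spin()"
```

```text
23.0833 [ 0.5693 -0.0274  0.218 ] [179.97   0.     8.3 ] [-0.5  0.2 -1.1] [-0.09 -0.17 -0.02]
bar 22 -0.14399999999999996 -0.05999999999999989 slope deg -1.7392764311561917 x@-40 -0.0010923636890703943 x@37 -0.0034297834141733207 z@-40 0.052733877960038006 zslope -0.10022929180961133
```

Emit:
jog_arm([
  [1, 0.0012, 0, -0.001, 0, 0, 0],
  [1, 0, -0.004, 0, 0, 0, 0],
  [1, 0, -0.004, 0, 0, 0, 0],
  [1, 0, -0.004, 0, 0, 0, 0],
  [1, 0, -0.004, 0, 0, 0, 0],
  [1, 0, 0, 0, 0, 0, 0],
  [1, 0, 0, 0, 0, 0, 0],
])

```text
time_s: 23.72
tool_pos: [0.5681, -0.011, 0.219]
tool_rot: [180.0, 0.0, 8.3]
force: [1.0, -0.9, -1.4]
grip_width: 0.0237
```

Emit:
jog_arm([
  [1, 0, -0.003, 0, 0, 0, 0],
  [1, 0, -0.003, 0, 0, 0, 0],
  [1, 0, -0.003, 0, 0, 0, 0],
  [1, 0, 0, 0, 0, 0, 0],
  [1, 0, 0, 0, 0, 0, 0],
])

```text
time_s: 24.13
tool_pos: [0.5669, -0.0023, 0.219]
tool_rot: [180.0, 0.0, 8.3]
force: [1.0, 1.0, -1.7]
grip_width: 0.0236
```

```bash
python3 -c "
from h import *
spin()"
```

```text
24.1333 [ 0.5669 -0.0023  0.219 ] [180.     0.     8.31] [ 1.   1.  -1.7] [-0.08 -0.13 -0.02]
cheek 2524 [[-0.1, -38.2], [60.4, 6.0]]
bar 20 -0.11999999999999994 -0.04399999999999987 slope deg -1.8524198156738734 x@-40 -0.0002854815490253009 x@37 -0.0027749550673028586 z@-40 0.05356979757439751 zslope -0.1708534755561167
```

Emit:
jog_arm([
  [1, 0, -0.004, 0, 0, 0, 0],
  [1, 0, -0.004, 0, 0, 0, 0],
  [1, 0, -0.004, 0, 0, 0, 0],
  [1, 0, -0.004, 0, 0, 0, 0],
  [1, 0, -0.004, 0, 0, 0, 0],
  [1, 0, 0, 0, 0, 0, 0],
  [1, 0, 0, 0, 0, 0, 0],
])

```text
time_s: 24.77
tool_pos: [0.564, 0.0178, 0.219]
tool_rot: [-180.0, -0.0, 8.3]
force: [0.4, -0.2, -1.9]
grip_width: 0.0238
```

Emit:
jog_arm([
  [1, 0, -0.004, 0, 0, 0, 0],
  [1, 0, -0.004, 0, 0, 0, 0],
  [1, 0, -0.004, 0, 0, 0, 0],
  [1, 0, -0.004, 0, 0, 0, 0],
  [1, 0, -0.004, 0, 0, 0, 0],
  [1, 0, 0, 0, 0, 0, 0],
  [1, 0, 0, 0, 0, 0, 0],
])

```text
time_s: 25.35
tool_pos: [0.5611, 0.0377, 0.219]
tool_rot: [-180.0, -0.0, 8.3]
force: [-0.1, -0.4, -2.7]
grip_width: 0.0237
```

```bash
python3 -c "
from h import *
spin()"
```

```text
25.35 [0.5611 0.0377 0.219 ] [-1.7996e+02 -1.0000e-02  8.3300e+00] [-0.1 -0.4 -2.7] [-0.08 -0.27 -0.04]
cheek 2110 [[-0.1, -37.4], [6.1, 60.1]]
bar 9 -0.0759999999999999 -0.04399999999999987 slope deg -1.8414457753240958 x@-40 -0.0005570443801394579 x@37 -0.00303176984691804 z@-40 0.05372652372007015 zslope -0.2056024833373824
```

Emit:
jog_arm([
  [1, 0.0005, -0.003, 0, 0, 0, 0],
  [1, 0, -0.003, 0, 0, 0, 0],
  [1, 0, -0.003, 0, 0, 0, 0],
  [1, 0, -0.003, 0, 0, 0, 0],
  [1, 0, -0.003, 0, 0, 0, 0],
  [1, 0, -0.002, 0, 0, 0, 0],
  [1, 0, 0, 0, 0, 0, 0],
  [1, 0, 0, 0, 0, 0, 0],
])

```text
time_s: 26.07
tool_pos: [0.5591, 0.0544, 0.219]
tool_rot: [-180.0, 0.0, 8.3]
force: [0.4, -0.7, -2.4]
grip_width: 0.0239
```

Emit:
jog_arm([
  [1, 0, -0.002, 0, 0, 0, 0],
  [1, 0, -0.002, 0, 0, 0, 0],
  [1, 0, -0.002, 0, 0, 0, 0],
  [1, 0, 0, 0, 0, 0, 0],
  [1, 0, 0, 0, 0, 0, 0],
])

```text
time_s: 26.48
tool_pos: [0.5583, 0.0601, 0.219]
tool_rot: [-180.0, 0.0, 8.3]
force: [0.4, -0.2, -1.8]
grip_width: 0.0237
```

Emit:
jog_arm([
  [1, 0, -0.002, 0, 0, 0, 0],
  [1, 0, -0.002, 0, 0, 0, 0],
  [1, 0, -0.002, 0, 0, 0, 0],
  [1, 0, 0, 0, 0, 0, 0],
  [1, 0, 0, 0, 0, 0, 0],
])

```text
time_s: 26.9
tool_pos: [0.5576, 0.066, 0.2191]
tool_rot: [-180.0, -0.0, 8.3]
force: [0.7, -0.3, -2.5]
grip_width: 0.0237
```

```bash
python3 -c "
from h import *
spin()"
```

```text
26.9 [0.5576 0.066  0.2191] [-1.7999e+02 -2.0000e-02  8.2900e+00] [ 0.7 -0.3 -2.5] [-0.2  -0.18 -0.06]
cheek 1967 [[-0.1, -37.4], [6.5, 60.2]]
cheek 672 [[1.5, 32.6], [3.3, 53.0]]
bar 2 -0.047999999999999876 -0.04399999999999987 slope deg -2.0675232175164977 x@-40 -4.3181351045836055e-05 x@37 -0.0028217330890917495 z@-40 0.05400157971052285 zslope 1.5548408527107986
```

Emit:
jog_arm([
  [1, 0, -0.002, 0, 0, 0, 0],
  [1, 0, -0.002, 0, 0, 0, 0],
  [1, 0, 0, 0, 0, 0, 0],
  [1, 0, 0, 0, 0, 0, 0],
])

```text
time_s: 27.28
tool_pos: [0.5571, 0.0699, 0.2191]
tool_rot: [-180.0, -0.0, 8.3]
force: [1.0, 0.7, -2.3]
grip_width: 0.0236
```

Emit:
jog_arm([
  [1, 0, -0.002, 0, 0, 0, 0],
  [1, 0, -0.002, 0, 0, 0, 0],
  [1, 0, 0, 0, 0, 0, 0],
  [1, 0, 0, 0, 0, 0, 0],
])

```text
time_s: 27.62
tool_pos: [0.5564, 0.0739, 0.2191]
tool_rot: [-180.0, -0.0, 8.3]
force: [0.4, -1.1, -2.3]
grip_width: 0.024
```

Emit:
jog_arm([
  [1, 0, -0.002, 0, 0, 0, 0],
  [1, 0, -0.002, 0, 0, 0, 0],
  [1, 0, 0, 0, 0, 0, 0],
  [1, 0, 0, 0, 0, 0, 0],
])

```text
time_s: 27.95
tool_pos: [0.5558, 0.0779, 0.2191]
tool_rot: [-180.0, -0.0, 8.3]
force: [1.6, -0.1, -2.0]
grip_width: 0.0231
```

Emit:
jog_arm([
  [1, 0, -0.001, 0, 0, 0, 0],
  [1, 0, -0.001, 0, 0, 0, 0],
  [1, 0, 0, 0, 0, 0, 0],
  [1, 0, 0, 0, 0, 0, 0],
])

```text
time_s: 28.28
tool_pos: [0.5556, 0.0795, 0.219]
tool_rot: [180.0, -0.0, 8.3]
force: [2.9, -1.2, -2.6]
grip_width: 0.0236
```

```bash
python3 - <<'E'
from h import *
o=status.get_obs();print(o['tool_pos'],o['force'])
p,im,d=shot('wrist','w6');P=cloud(p,d); L=(P-np.array([.5464,.1495,0]))@R.from_euler('z',5.9,degrees=True).as_matrix()
h=cv2.cvtColor(im,cv2.COLOR_RGB2HSV)
v=(d>0)&(abs(L[...,0])<.003)&(L[...,1]<-.02)&(L[...,1]>-.11); r,c=np.nonzero(v)
for rr in np.unique(r):
    m=v&(np.arange(400)[:,None]==rr); print(rr,(np.median(L[m],0)*1000).round(1),np.median(im[m],0).astype(int),end=' | ')
E
```

```text
[0.55555388 0.07951323 0.2190198 ] [ 2.87026559 -1.19409652 -2.64113768]
169 [ -1.3 -20.1  75.4] [129  86  45] | 170 [ -0.1 -20.4  75.4] [130  86  46] | 171 [ -0.1 -20.8  76.2] [130  86  46] | 172 [ -0.1 -21.2  76.7] [130  86  46] | 173 [ -0.  -21.8  75.7] [129  86  46] | 174 [ -0.1 -22.2  75.9] [128  85  45] | 175 [ -0.  -22.6  76. ] [128  85  46] | 176 [ -0.  -23.2  76.1] [128  85  45] | 177 [  0.  -23.5  76.2] [127  84  46] | 178 [  0.  -24.1  76. ] [127  85  45] | 179 [  0.1 -24.4  76.1] [127  83  45] | 180 [  0.1 -25.   75.8] [125  82  45] | 181 [  0.1 -25.5  75.3] [122  83  46] | 182 [  0.1 -26.1  74.9] [120  89  63] | 183 [  0.4 -29.3  61.4] [131 115  99] | 184 [ -0.1 -29.8  61.1] [142 135 122] | 185 [ -0.1 -30.4  61.4] [146 139 127] | 186 [ -0.  -30.9  61. ] [145 139 127] | 187 [ -0.  -31.5  60.7] [145 139 127] | 188 [  0.  -31.9  61.1] [145 139 127] | 189 [  0.  -32.5  60.9] [145 139 127] | 190 [  0.1 -33.   61.2] [146 140 128] | 191 [ -0.2 -33.5  61.5] [144 138 126] | 192 [ -0.2 -34.1  61.2] [141 133 121] | 193 [ -0.1 -34.4  61.9] [130 118 101] | 194 [ -0.1 -34.4  64.3] [11
[... 6654 characters left out ...]
44.9 155.7] [8 8 9] | 363 [ -0.  -44.9 155.9] [7 7 8] | 364 [ -0.  -44.8 156.2] [7 7 8] | 365 [ -0.  -44.9 156.3] [8 7 8] | 366 [ -0.  -44.9 156.6] [7 7 8] | 367 [ -0.  -44.9 156.8] [8 8 8] | 368 [  0.  -44.8 157.1] [8 7 8] | 369 [  0.2 -45.  157.2] [7 7 8] | 370 [  0.2 -44.9 157.4] [7 7 8] | 371 [ -0.3 -45.2 157.5] [8 7 9] | 372 [  0.2 -45.2 157.6] [8 7 8] | 373 [ 1.000e-01 -4.520e+01  1.579e+02] [7 7 8] | 374 [ -0.3 -45.3 158. ] [8 7 8] | 375 [  0.8 -45.5 157.9] [8 7 8] | 376 [ -1.7 -45.8 158. ] [7 8 9] | 377 [ -1.5 -45.7 158.2] [7 7 8] | 378 [  0.7 -45.8 158.2] [7 7 8] | 379 [ -1.9 -46.  158.5] [ 9  9 10] | 380 [-1.000e-01 -4.620e+01  1.584e+02] [8 7 6] | 381 [ -0.8 -46.3 158.6] [7 7 8] |
```

Emit:
jog_arm([
  [1, 0, -0.001, 0, 0, 0, 0],
  [1, 0, 0, 0, 0, 0, 0],
  [1, 0, 0, 0, 0, 0, 0],
])

```text
time_s: 28.58
tool_pos: [0.5555, 0.0798, 0.219]
tool_rot: [179.9, -0.0, 8.2]
force: [2.0, -4.9, -1.9]
grip_width: 0.0236
```

Emit:
jog_arm([
  [1, 0, -0.001, 0, 0, 0, 0],
  [1, 0, 0, 0, 0, 0, 0],
  [1, 0, 0, 0, 0, 0, 0],
])

```text
time_s: 28.83
tool_pos: [0.5555, 0.08, 0.219]
tool_rot: [179.9, 0.0, 8.2]
force: [2.9, -5.9, -0.6]
grip_width: 0.0236
```

Emit:
jog_arm([
  [1, -0.0003, 0.001, 0, 0, 0, 0],
  [1, 0, 0, 0, 0, 0, 0],
  [0.4, 0, 0, 0, 0, 0, 0],
  [0.4, 0, 0, 0, 0, 0, 0],
  [0.4, 0, 0, 0, 0, 0, 0],
  [0.4, 0, 0, 0, 0, 0, 0],
  [0.4, 0, 0, -0.02, 0, 0, 0],
  [0.4, 0, 0, -0.03, 0, 0, 0],
  [0.4, 0, 0, -0.03, 0, 0, 0],
  [0.4, 0, 0.03, -0.02, 0, 0, 0],
  [0.4, 0, 0, 0, 0, 0, 0],
  [0.4, 0, 0, 0, 0, 0, 0],
])

```text
time_s: 29.83
tool_pos: [0.56, 0.0496, 0.3202]
tool_rot: [179.9, -0.1, 8.1]
force: [0.3, -0.4, -0.2]
grip_width: 0.0524
```

```bash
python3 - <<'E'
from h import *
o=status.get_obs();print(o['time_s'],o['tool_pos'],o['force'],o['grip_width'])
p,im,d=shot('wrist','w7');P=cloud(p,d); L=(P-np.array([.5464,.1495,0]))@R.from_euler('z',5.9,degrees=True).as_matrix()
v=(d>0)&(abs(L[...,0])<.004)&(abs(L[...,1])<.12)&(L[...,2]<.09)
prev=None
for rr in range(400):
    m=v&(np.arange(400)[:,None]==rr)
    if m.sum()>2:
        q=np.r_[(np.median(L[m],0)*1000).round(1),np.median(im[m],0)]
        if prev is None or abs(q[2]-prev[2])>2 or abs(q[3:]-prev[3:]).max()>25: print(rr,q.tolist())
        prev=q
q,im2,d2=shot('side')
a=cv2.resize(im[0:330,120:520],(440,363)); b=cv2.resize(im2[140:230,290:400],(440,360),interpolation=cv2.INTER_CUBIC)
cv2.imwrite('pics/fin.png',np.vstack([a[:230],b])[:,:,::-1])
E
```

```text
29.8333 [0.55998244 0.04958907 0.32016545] [ 0.31731577 -0.41243506 -0.20093158] 0.052414673830758166
0 [-0.2, 83.3, 0.1, 230.0, 222.0, 205.0]
1 [-0.2, 62.2, 53.1, 228.0, 221.0, 196.0]
2 [-0.2, 60.7, 55.1, 228.0, 207.0, 168.0]
24 [0.0, 39.2, 75.8, 241.5, 217.0, 168.5]
33 [-0.1, 33.8, 74.7, 223.0, 173.0, 105.0]
34 [-0.1, 33.2, 74.0, 178.0, 128.0, 74.0]
36 [-0.0, 31.7, 75.0, 225.0, 157.0, 84.0]
119 [-0.3, -26.4, 69.6, 158.5, 111.0, 71.0]
120 [-0.2, -27.0, 60.5, 130.5, 114.0, 94.0]
130 [0.1, -34.8, 75.6, 149.0, 122.0, 90.0]
138 [-0.1, -41.4, 66.1, 152.0, 136.0, 114.0]
142 [0.1, -44.9, 62.3, 136.0, 120.0, 104.0]
143 [0.1, -45.6, 62.8, 123.0, 90.0, 65.0]
144 [0.1, -46.4, 63.9, 119.0, 71.0, 37.0]
194 [0.1, -90.2, 61.7, 93.0, 65.0, 42.0]
195 [0.3, -106.7, -1.2, 108.0, 91.0, 72.0]
206 [-0.4, -119.6, -0.8, 163.0, 151.0, 128.5]
```

View pics/fin.png

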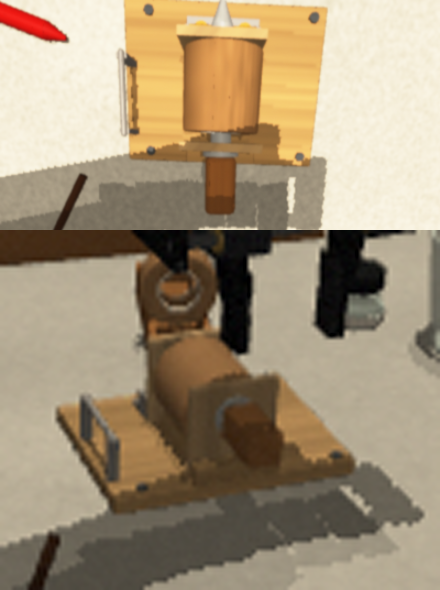

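```bash
python3 -c "
from h import *
o=status.get_obs();print(o['time_s'],env.sign_off())"
```

```text
the job is handed in; nothing more can be done
29.9333 None
```

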